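# Load the lamp rod into the microscope light source

## Robot

A 7-joint arm with a two-finger parallel gripper is mounted at the origin on the work surface. World frame = base frame: x ahead of the robot, y to its left, z up, the work surface at z = 0. Lengths are in m, angles in rad, forces in N, time in s.
With the tool pointing down it reaches from about 0.35 to 0.9 m from the base axis. Payload 7.2 kg.
Tool frame: the origin (TCP) lies at the very end of the fingers, on their centre line; the grasp point (between the pads) lies 19 mm behind it (ctrl.grip_point_offset is the distance from the TCP to the grasp point, in m); z points along the fingers, y is the line along which they close (so a half turn about z gives the same grasp; the last joint's range is limited). The gripper opens to 85 mm and grips with 20 to 120 N. Pads are 22 mm wide; open, the fingers measure 114 mm over their backs; the gripper's body (76 mm by 85 mm) begins 54 mm behind the grasp point. The pads swing forward as they close: fully open they stand 13 mm farther back than shut.
Start: joints at [1.119, 0.411, -0.013, 1.596, 0.006, 1.134, -0.082], TCP at [0.234, -0.58, 0.231] pointing down, gripper open.
Joint ranges: [-2.95, 2.95], [-0.29, 1.99], [-1.47, 1.44], [0.14, 2.54], [-1.03, 4.17], [0.13, 1.85], [-2.86, 2.86]. Speed limits (rad/s): [2.39, 2.39, 3.01, 3.01, 3.14, 3.14, 3.14].

## Interface

Orientations are given as a unit quaternion [x, y, z, w].
In Python, from plant import ctrl gives the robot as it stands. The module is installed in compiled form; this text tells all that it offers.
- The arm moves only by the shell command python3 -m creep 'ROWS' [FORCE]. ROWS is JSON, a list of rows, each a list of 5 numbers: the closure in counts, from 0 (fully open) to 255 (shut), then the shift along the tool's x, y, z in m, then the turn about the tool's z in rad. In form: [[fingers, x, y, z, spin], ...]. A call has 1 to 20 rows; each row is the pose to reach, as a shift and turn from the pose commanded when the call began, along the tool's axes at that moment; what a row does not reach only later rows make up. A row lasts 1/8 s, in which the tool goes at most 62.5 mm and 10.7 degrees, less where a joint would pass 70% of its speed; a pose out of reach is approached as far as the arm can. A call with a gripper value outside its range is refused whole. The fingers move at their own pace and stop on an object; FORCE is the grip in N (left out, the last holds). Time passes only in rows, so rows that repeat a pose let the fingers close. It gives the time, the measured TCP pose, the force, the opening and the grip force at its end, in the units of the state.
- ctrl.sense(): the state, without advancing time (a new reading comes with each control period).
- ctrl.camera(name): name is "side" or "top"; returns the picture (420x560x3 uint8, red, green, blue); there is no depth.
- ctrl.camera_model(name): a dict with "mtx" (3x3 intrinsics, pixels), "dist" ([k1, k2, p1, p2, k3] as OpenCV has them; the pictures are not rectified), "view" (4x4, takes a point from world to camera coordinates). Camera axes: x right, y down, z forward; pixel columns grow to the right and rows downward; lengths in m; the calibration is good to about 2 mm. A picture is of the moment at which its call begins. camera_model takes no time and is no camera call.
- ctrl.finish_job(): hands the job in; it is judged then, once.
The state is a dict: "clock": time; "qpos": joint angles; "qd": joint speeds; "effort": joint torques, N m; "eef_pos": TCP position; "tcp_rot": TCP orientation; "force": force on the tool from outside, world axes, zero at the start; "ft_torque": the same for the moment, N m; "finger_gap": finger opening in m; "gripper_force": force on a finger pad.
Only numpy, scipy, OpenCV 4.12 (cv2) and the standard library are available. Lean on these libraries where they do the work, as an engineer would, in place of code of your own. Each camera call takes 0.05 s, during which the arm holds its last target. There are 200 camera calls.

## Task

Load the lamp rod into the microscope's light source: take it from its cradle by the silver shaft, ahead of the brass collar, and push it a third to a half of its shaft length into the bore, then let go, regrip it by the red handle behind the collar and push it fully home, until the collar rests against the brass seat on the nose of the light source, and let go. A stiff dust plug inside resists all the way, so push steadily, but seat the collar gently: never press it on the nose with more than 30 N nor jam the rod in the bore; do not drop it, and leave the oil bottle, slide box and specimen jar where they are.

Things in the scene. Friction and masses are not known exactly. Their poses are not given: they have to be found in the camera images.
- lamp: Lamp rod, 218 mm long, 0.14 to 0.28 kg, loose, lying level in the cradle, axis 45 mm above the table. Origin on its axis, mid shaft; x runs along the rod to the amber lens tip. Silver shaft: 16 mm diameter, x -80 to +80 mm, black rings near x = 0. Brass collar: 30 mm diameter, x -88 to -80 mm. Red handle: 16 mm diameter, x -138 to -88 mm. It may roll about its axis.
- lamp_tip (a point): Centre of the lens tip, the leading end of the rod (lamp x = +80 mm, on the axis). The last 4 mm taper from 16 to 12 mm diameter.
- lamp_collar (a point): Centre of the collar's front face (lamp x = -80 mm, on the axis). Home: this face meets the nose, the tip is 160 mm inside the mouth, the rod stops advancing and the push climbs above what it took on the way (about 10 to 18 N, plug and rubbing together); 20 to 25 N seats it amply.
- cradle: Fixed grey cradle, base 170 x 70 x 8 mm, origin at the centre of its underside. Two blue V rests, 14 mm long, up to 46 mm high, at its x = -55 and +55 mm. The rod lies along its x in both, lens tip to +x, lamp origin over the cradle's origin to within 5 mm; the shaft is free between the rests, collar and handle are behind the rear rest.
- lamphouse: Light source: fixed black finned housing, 150 mm deep (x), 136 mm wide over its fins, 125 mm high, origin at the centre of its underside. A square silver nose, 44 x 44 mm, stands 35 mm out of its -x face, to x = -110 mm, centred 85 mm above the table. The x axis points level into the bore.
- bore_mouth (a point): Centre of the bore's mouth in the nose's face, 85 mm above the table; x points level into the bore. Bore 178 mm deep, 17.8 mm diameter (20 mm in the first 4 mm), sharp rims. 15 to 55 mm inside (not measured) sits a dust plug that the rod pushes ahead: steady drag 8 to 10 N, stays where left, never stops the rod before the collar meets the nose.
- seat: Fixed brass seat plate, the front 4 mm of the nose, 44 x 44 mm, 20 mm hole; origin at the bore's mouth, axes as the lamphouse. The collar comes to rest on it.
- oil_bottle: Amber bottle, 38 mm diameter, 75 mm high, standing loose; origin under its centre. Bystander.
- slide_box: Blue slide box with white lid, 87 x 97 x 34 mm, loose; origin under its centre. Bystander.
- specimen_jar: Clear jar with white lid, 56 mm diameter, 65 mm high, loose; origin under its centre. Bystander.
Mind the look-alikes: they are no part of the job. Several things look just like the lamphouse: the one meant starts nearest to the robot's base.

How it is judged:
On the way, in this order (a step that is already met when the one before it is completed fails the run):
1. the rod, held by its silver shaft ahead of the collar, is pushed at least 45 mm into the bore (x of lamp_tip in the frame of bore_mouth above 0.045 m and y of lamp_tip in the frame of bore_mouth between -0.005 and 0.005 m and z of lamp_tip in the frame of bore_mouth between -0.005 and 0.005 m and contact force between the fingers and lamp above 2 N and x of the grasp point in the frame of lamp above -0.075 m and y of the grasp point in the frame of lamp between -0.02 and 0.02 m and z of the grasp point in the frame of lamp between -0.025 and 0.025 m), for 0.1 s.
2. the rod is let go, still part way in (between 40 and 125 mm) (x of lamp_tip in the frame of bore_mouth between 0.04 and 0.125 m and y of lamp_tip in the frame of bore_mouth between -0.005 and 0.005 m and z of lamp_tip in the frame of bore_mouth between -0.005 and 0.005 m and contact force between the fingers and lamp below 0.1 N), for 0.1 s.
3. the rod is gripped by its handle behind the collar, still part way in (between 40 and 125 mm) (x of lamp_tip in the frame of bore_mouth between 0.04 and 0.125 m and contact force between the fingers and lamp above 2 N and x of the grasp point in the frame of lamp between -0.145 and -0.088 m and y of the grasp point in the frame of lamp between -0.02 and 0.02 m and z of the grasp point in the frame of lamp between -0.025 and 0.025 m), for 0.1 s.
At the end, for the whole second after the job is handed in: The lamp rod is fully home and at rest in the bore: its collar within 2 mm of the nose (tip 158 mm or more inside the mouth, tip within 5 mm of the bore's axis), its axis within 0.04 rad of the bore's, and the fingers off it (x of lamp_tip in the frame of bore_mouth above 0.158 m and y of lamp_tip in the frame of bore_mouth between -0.005 and 0.005 m and z of lamp_tip in the frame of bore_mouth between -0.005 and 0.005 m and angle between the x axis of lamp and the x axis of lamphouse, either way round below 0.04 rad and x of lamp_collar in the frame of bore_mouth above -0.002 m and contact force between the fingers and lamp below 0.1 N and linear speed of lamp below 0.01 m/s); the robot touches nothing.
It fails at once if the rod or its collar presses on the seat with more than 30 N (contact force between lamp and seat above 30 N).
It fails at once if the rod is rammed or jammed in the light source (contact forces of more than 80 N) (contact force between lamp and lamphouse above 80 N).
It fails at once if the lamp rod is dropped or lowered to the table (its origin below 25 mm) (height (world z) of lamp below 0.025 m).
It fails at once if the oil bottle, slide box or specimen jar is moved by more than 20 mm or tipped over (distance of any of oil_bottle, slide_box, specimen_jar from where it was at the start of the episode above 0.02 m or angle between any of oil_bottle, slide_box, specimen_jar's own z axis and vertical above 0.4 rad).
It also fails if it takes over 61 s, if anything falls off the work surface, if the arm or the gripper's body presses on something with over 40 N, if the wrist force passes 120 N, or if a joint passes its speed limit or range.

## Working session

There is one attempt and no reset: what is moved stays moved. The work goes in short steps, Python scripts to look and compute and a shell command to move; the robot and the scene stay as the last step left them, time stands still between calls to the robot, and variables do not carry over. Pictures are saved under pics/ and viewed, at most 10 in all, crops included, and the job is handed in when it is done.

```bash
mkdir -p pics; python3 - <<'E'
from plant import ctrl
import cv2,numpy as np
for n in("top","side"):
    im=ctrl.camera(n); cv2.imwrite(f"pics/{n}0.png",im[:,:,::-1])
    m=ctrl.camera_model(n); V=np.array(m["view"]); print(n,np.round(m["mtx"],1).tolist(),np.round(m["dist"],3),"cam",np.round(-V[:3,:3].T@V[:3,3],3),np.round(V[:3,:3],2).tolist())
s=ctrl.sense(); print({k:np.round(v,3).tolist() for k,v in s.items()},ctrl.grip_point_offset)
E
```

```text
top [[389.3, 0.0, 285.7], [0.0, 389.3, 210.2], [0.0, 0.0, 1.0]] [-0.073  0.     0.     0.     0.   ] cam [0.481 0.045 1.19 ] [[-0.01, -1.0, -0.02], [-1.0, 0.01, -0.06], [0.06, 0.02, -1.0]]
side [[407.0, 0.0, 275.9], [0.0, 407.0, 208.3], [0.0, 0.0, 1.0]] [-0.096  0.     0.     0.     0.   ] cam [ 0.423 -0.777  0.698] [[0.99, -0.16, -0.01], [-0.1, -0.58, -0.81], [0.12, 0.8, -0.59]]
{'clock': 0.1, 'qpos': [1.119, 0.412, -0.013, 1.597, 0.006, 1.134, -0.082], 'qd': [-0.0, -0.001, 0.001, -0.003, 0.0, -0.0, -0.001], 'effort': [0.001, -60.183, 0.683, -30.009, 0.014, 0.006, 0.0], 'eef_pos': [0.234, -0.579, 0.231], 'tcp_rot': [0.982, 0.191, -0.0, -0.001], 'force': [0.157, -0.124, 0.067], 'ft_torque': [-0.092, -0.026, -0.06], 'gripper_force': 0.0, 'finger_gap': 0.086} 0.0187
```

View pics/top0.png

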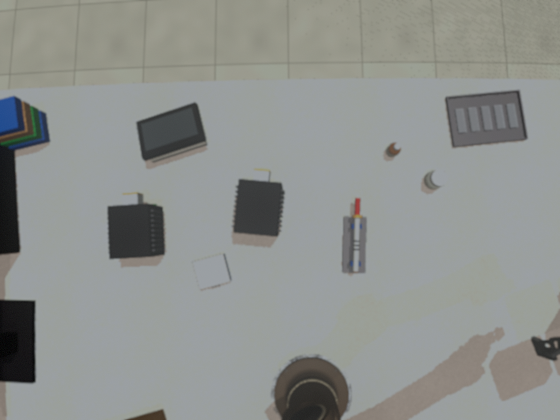

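View pics/side0.png

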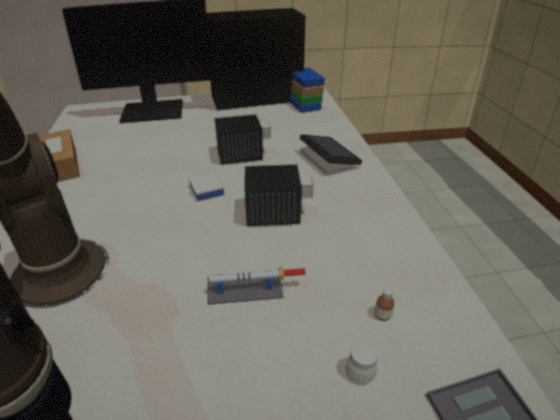

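The top view shows two finned black housings with a silver nose: A at about (258,208) and B at about (135,230). A is nearest to the base at (310,390), so it fits. The rod lies in the cradle at (355,240) with its red handle up (+x). Next come enlarged crops of A and the rod, from both cameras.

```bash
cat > h.py <<'E'
import cv2,numpy as np
from plant import ctrl
def w(n,px,z):
    "pixels (N,2) -> world points on plane z"
    m=ctrl.camera_model(n);V=np.array(m["view"]);R=V[:3,:3];c=-R.T@V[:3,3]
    u=cv2.undistortPoints(np.array(px,float).reshape(-1,1,2),np.array(m["mtx"]),np.array(m["dist"])).reshape(-1,2)
    d=np.c_[u,np.ones(len(u))]@R
    return c+d*((z-c[2])/d[:,2])[:,None]
def p(n,X):
    m=ctrl.camera_model(n);V=np.array(m["view"])
    return cv2.projectPoints(np.array(X,float).reshape(-1,1,3),cv2.Rodrigues(V[:3,:3])[0],V[:3,3],np.array(m["mtx"]),np.array(m["dist"]))[0].reshape(-1,2)
def crop(n,x,y,wd,h,k):
    im=ctrl.camera(n)[y:y+h,x:x+wd,::-1]
    return cv2.resize(im,None,fx=k,fy=k,interpolation=cv2.INTER_CUBIC)
E
python3 - <<'E'
from h import *
# top: x 225..375, y160..280 x5 ; side: x200..320,y155..305 x4
cv2.imwrite("pics/topc.png",crop("top",225,160,150,118,5))
cv2.imwrite("pics/sidec.png",crop("side",200,158,130,150,4))
E
```

```text
(no output)
```

View pics/topc.png

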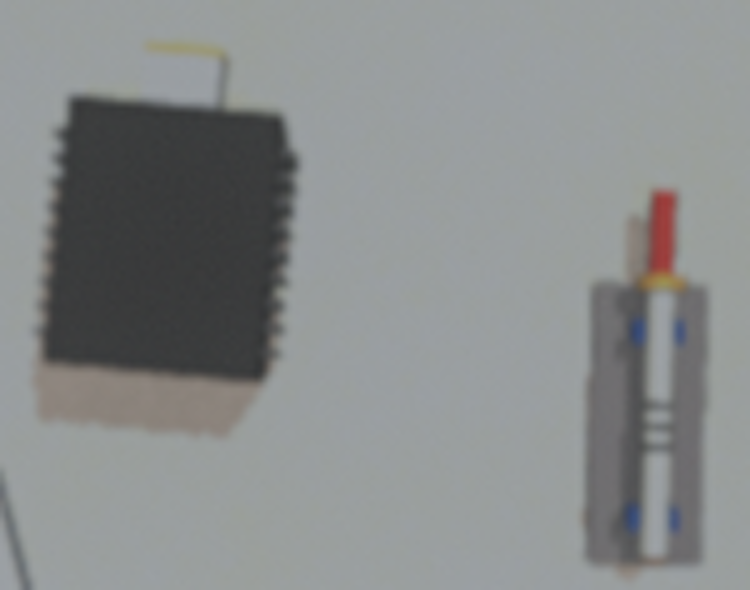

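View pics/sidec.png

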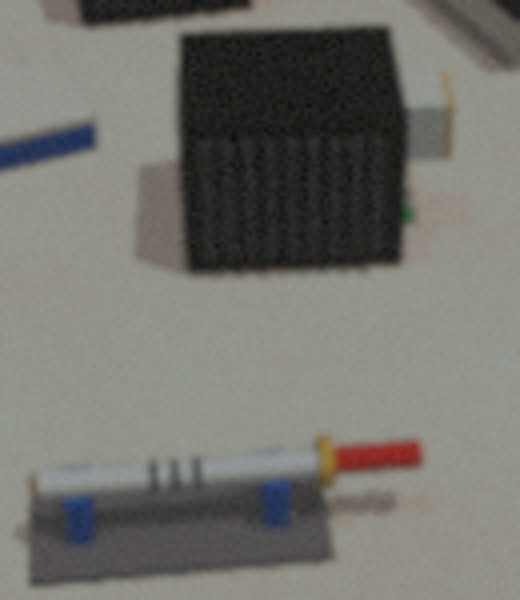

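The crops confirm A: a finned housing with a brass-edged nose toward +x (crop edge (147,46) to (226,52)). The rod runs from its handle end at (664,191) to its tip at (653,557). Next, fit both poses using both cameras.

```bash
cat > fit.py <<'E'
from h import *
from scipy.optimize import least_squares
def T(c): return lambda u:[225+(u[0]+.5)/5-.5,160+(u[1]+.5)/5-.5]
def S(u): return [200+(u[0]+.5)/4-.5,158+(u[1]+.5)/4-.5]
T=T(0)
def fit(obs,x0,nm,zfree=False):
    def f(q):
        c,s=np.cos(q[2]),np.sin(q[2]);r=[]
        for cam,M,px in obs:
            M=np.array(M,float);X=np.c_[q[0]+c*M[:,0]-s*M[:,1],q[1]+s*M[:,0]+c*M[:,1],M[:,2]+(q[3] if len(q)>3 else 0)]
            r.append(p(cam,X)-np.array(px))
        return np.vstack(r).ravel()
    o=least_squares(f,x0,loss="soft_l1"); print(nm,np.round(o.x,4),"res px\n",np.round(f(o.x).reshape(-1,2),1).tolist()); return o.x
if __name__=="__main__":
    M=[[-.138,0,.045],[-.084,0,.045],[0,0,.053],[.08,0,.045]]
    top=[T(u) for u in[(664,191),(664,283),(658,426),(653,557)]]
    sd=[S(u) for u in[(421,453),(326,460),(175,473),(35,484)]]
    for z in([],[0.]):
      fit([("top",M,top)],[.5,-.1,3.1],"lamp top"); fit([("side",M,sd)],[.5,-.1,3.1],"lamp side"); fit([("top",M,top),("side",M,sd)],[.5,-.1,3.1]+z,"lamp both")
    h=.06
    # nose seat edge: x=-.110, y=±.022,z=.107 ; image left = +y world = housing -y (x into -x)
    N=[[-.11,-.022,.107],[-.11,.022,.107]]
    nt=[T(u) for u in[(147,44),(226,51)]]
    # body corners top
    B=[[-.075,-h,.125],[-.075,h,.125],[.075,-h,.125],[.075,h,.125]]
    bt=[T(u) for u in[(70,96),(283,112),(44,361),(262,382)]]
    # side: near side is housing +y; nose seat top near/far corners, bottom near
    NS=[[-.11,-.022,.107],[-.11,.022,.107],[-.11,.022,.063]]
    ns=[S(u) for u in[(446,72),(453,106),(450,158)]]
    BS=[[.075,.068,.125],[-.075,.068,.125],[.075,.068,0],[-.075,.068,0]]
    bs=[S(u) for u in[(183,135),(405,136),(188,270),(400,264)]]
    fit([("top",N+B,nt+bt)],[.58,.1,3.1],"house top"); fit([("side",NS+BS,ns+bs)],[.58,.1,3.1],"house side")
    q=fit([("top",N+B,nt+bt),("side",NS+BS,ns+bs)],[.58,.1,3.1],"house both")
    c,s=np.cos(q[2]),np.sin(q[2]); print("mouth",q[0]-.11*c,q[1]-.11*s)
    print("bystander",w("top",[(211,271),(394,149),(433,180)],.03).round(3).tolist())
E
python3 fit.py
```

```text
lamp top [ 0.4507 -0.1347  3.0881] res px
 [[0.2, -0.2], [-0.4, -0.3], [0.3, -0.2], [-0.1, 0.9]]
lamp side [ 0.4502 -0.1349  3.0965] res px
 [[0.2, 0.0], [0.2, 0.3], [0.2, -2.3], [-0.8, 0.5]]
lamp both [ 0.4504 -0.1348  3.092 ] res px
 [[0.0, -0.1], [-0.5, -0.2], [0.3, -0.1], [0.0, 1.1], [0.3, 0.2], [0.3, 0.4], [0.3, -2.3], [-0.7, 0.4]]
lamp top [ 0.4507 -0.1347  3.0881] res px
 [[0.2, -0.2], [-0.4, -0.3], [0.3, -0.2], [-0.1, 0.9]]
lamp side [ 0.4502 -0.1349  3.0965] res px
 [[0.2, 0.0], [0.2, 0.3], [0.2, -2.3], [-0.8, 0.5]]
lamp both [ 4.5040e-01 -1.3470e-01  3.0921e+00 -3.0000e-04] res px
 [[-0.0, -0.1], [-0.5, -0.2], [0.3, -0.1], [-0.0, 1.0], [0.3, 0.2], [0.3, 0.5], [0.3, -2.2], [-0.7, 0.4]]
house top [0.5578 0.1458 3.0445] res px
 [[0.0, -0.2], [-0.3, -0.4], [-0.1, -0.4], [0.5, 0.0], [-0.0, 0.7], [-0.1, 0.3]]
house side [0.5573 0.1502 3.0214] res px
 [[0.1, -0.4], [0.2, -0.3], [0.1, 0.2], [-2.2, -1.9], [0.9, -3.7], [-1.0, 2.5], [0.7, 2.4]]
house both [0.5571 0.1464 3.0425] res px
 [[-0.1, -0.0], [-0.4, -0.1], [-0.2, -0.2], [0.4, 0.3], [-0.3, 0.9], [-0.4, 0.6], [0.1, -0.1], [0.5, -0.0], [0.5, 0.5], [-1.6, -0.8], [1.6, -3.2], [-0.4, 3.7], [1.4, 2.9]]
mouth 0.6665947430105216 0.13548028327550138
bystander [[0.375, 0.295, 0.03], [0.736, -0.258, 0.03], [0.641, -0.374, 0.03]]
```

```bash
cat > g.py <<'E'
from h import *
from scipy.spatial.transform import Rotation as Ro
def go(pt,yaw,z,name=""):
    "shift for TCP so that grasp point is at pt(xy), height z, tool x at angle yaw"
    s=ctrl.sense();R=Ro.from_quat(s["tcp_rot"]).as_matrix();psi=np.arctan2(R[1,0],R[0,0])
    d=np.array([pt[0],pt[1],z-.0187])-s["eef_pos"]; sp=-(yaw-psi); sp=(sp+np.pi)%(2*np.pi)-np.pi
    print(name,"shift",np.round(R.T@d,4),"spin",round(sp,4),"| clock",round(s["clock"],2),"psi",round(psi,4))
L=np.array([.4504,-.1348]);ly=3.092-np.pi;ld=-np.array([np.cos(ly),np.sin(ly)])
Mo=np.array([.6668,.1353]);hy=3.0435-np.pi;hd=-np.array([np.cos(hy),np.sin(hy)])
def onlamp(x): return L+x*ld
def forpush(tip,gx): return Mo+hd*(tip-.08+gx)
E
python3 -c "
from g import *
go(onlamp(-.027),ly,.16,'above'); go(onlamp(-.027),ly,.045,'at')"
```

```text
above shift [ 0.3917 -0.3196  0.0898] spin 0.4334 | clock 0.2 psi 0.3838
at shift [ 0.3917 -0.3195  0.2048] spin 0.4334 | clock 0.2 psi 0.3838
```

```bash
python3 -m creep '[[0,0.04,-0.032,0,0.04],[0,0.08,-0.064,0,0.08],[0,0.12,-0.096,0.01,0.13],[0,0.16,-0.128,0.02,0.17],[0,0.2,-0.16,0.03,0.22],[0,0.24,-0.192,0.04,0.26],[0,0.28,-0.224,0.05,0.31],[0,0.32,-0.256,0.06,0.35],[0,0.36,-0.288,0.07,0.4],[0,0.38,-0.31,0.08,0.434],[0,0.392,-0.32,0.09,0.434],[0,0.392,-0.32,0.09,0.434],[0,0.392,-0.32,0.09,0.434]]' 60
python3 - <<'E'
from g import *
go(onlamp(-.027),ly,.045,'at'); print(np.round(ctrl.sense()["force"],2))
im=ctrl.camera("top")[140:300,290:450,::-1]
cv2.imwrite("pics/a.png",cv2.resize(im,None,fx=3.5,fy=3.5,interpolation=cv2.INTER_CUBIC))
E
```

```text
clock: 1.82
eef_pos: [0.4774, -0.1369, 0.1415]
tcp_rot: [1.0, -0.025, -0.0, 0.0]
force: [-0.2, -0.7, 0.3]
finger_gap: 0.0857
gripper_force: 0.0
at shift [-1.000e-04 -8.000e-04  1.152e-01] spin -0.0014 | clock 1.82 psi -0.051
[-0.23 -0.66  0.32]
```

View pics/a.png

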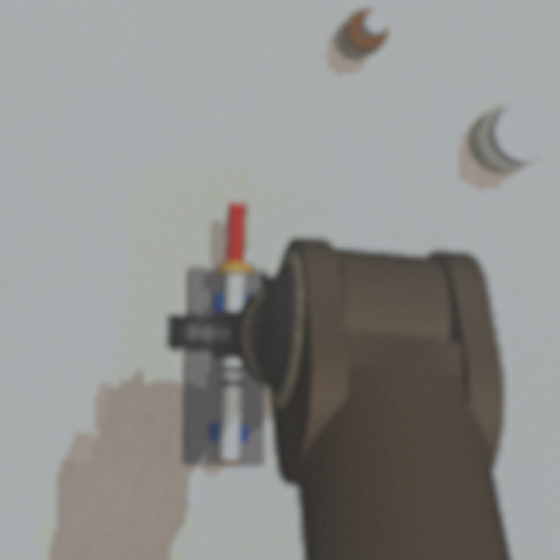

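The gripper hangs over the shaft between the rear rest and the rings (crop (205,330)), so I descend and close.

```bash
python3 -m creep '[[0,0,0,0.03,0],[0,0,-0.001,0.06,0],[0,0,-0.001,0.085,0],[0,0,-0.001,0.105,0],[0,0,-0.001,0.115,0],[0,0,-0.001,0.115,0],[100,0,-0.001,0.115,0],[160,0,-0.001,0.115,0],[255,0,-0.001,0.115,0],[255,0,-0.001,0.115,0],[255,0,-0.001,0.115,0],[255,0,-0.001,0.115,0],[255,0,-0.001,0.115,0]]' 60
```

```text
clock: 3.5
eef_pos: [0.4779, -0.1359, 0.0267]
tcp_rot: [1.0, -0.025, 0.0, 0.0]
force: [-0.9, -3.6, 6.3]
finger_gap: 0.0142
gripper_force: 58.4
```

```bash
python3 -m creep '[[255,0,0,-0.005,0],[255,0,0,-0.012,0],[255,0,0,-0.025,0],[255,0,0,-0.045,0],[255,0,0,-0.065,0],[255,0,0,-0.075,0],[255,0,0,-0.075,0],[255,0,0,-0.075,0]]'
python3 - <<'E'
from g import *
s=ctrl.sense();e=s["eef_pos"]
go(forpush(-.035,-.027),hy,.085,'pre')
# check rod: predicted vs. image
print("grasp",np.round(e,4))
cv2.imwrite("pics/b.png",crop("side",190,180,150,112,5))
X=[[*(np.array(e[:2])+ld*(x+.027)),e[2]+.0187] for x in(-.138,-.084,.08)]
print("pred side crop px",((p("side",X)-[190,180]+.5)*5-.5).round(1).tolist())
E
```

```text
clock: 4.5
eef_pos: [0.4773, -0.1349, 0.1008]
tcp_rot: [1.0, -0.025, -0.0, -0.0]
force: [0.1, -0.7, -2.5]
finger_gap: 0.0146
gripper_force: 58.4
pre shift [ 0.3176 -0.2726  0.0343] spin 0.0479 | clock 4.5 psi -0.0502
grasp [ 0.4773 -0.1349  0.1008]
pred side crop px [[584.0, 331.1], [458.8, 341.0], [71.2, 370.6]]
```

View pics/b.png

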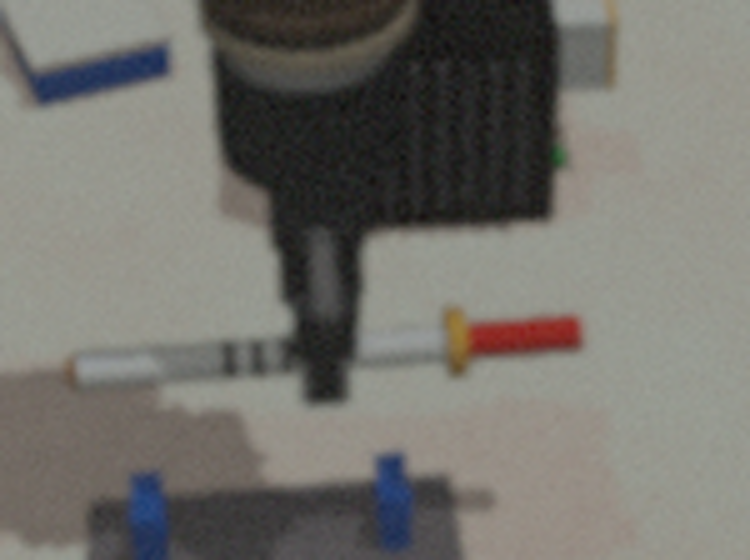

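The rod is held level within about 1 px of prediction: handle end at (580,333), tip at (71,370). Now move it in front of the mouth, travelling in x first.

```bash
python3 -m creep '[[255,0.01,0,0,0],[255,0.035,-0.01,0,0],[255,0.07,-0.025,0,0],[255,0.105,-0.045,0,0],[255,0.14,-0.065,0,0],[255,0.175,-0.085,0,0.01],[255,0.21,-0.105,0,0.02],[255,0.245,-0.13,0,0.03],[255,0.275,-0.155,0.005,0.04],[255,0.295,-0.185,0.01,0.048],[255,0.31,-0.215,0.015,0.048],[255,0.3176,-0.24,0.025,0.048],[255,0.3176,-0.26,0.03,0.048],[255,0.3176,-0.27,0.034,0.048],[255,0.3176,-0.2726,0.0343,0.048],[255,0.3176,-0.2726,0.0343,0.048],[255,0.3176,-0.2726,0.0343,0.048],[255,0.3176,-0.2726,0.0343,0.048]]'
python3 - <<'E'
from g import *
s=ctrl.sense();e=np.array(s["eef_pos"]);print(np.round(e,4),s["clock"])
go(forpush(-.035,-.027),hy,.085,'err')
def both(k):
  a=crop("side",225,140,150,110,4);b=crop("top",225,120,150,110,4);cv2.imwrite(f"pics/{k}.png",np.hstack([a[:,:400],b[:,:400]])) 
a=crop("side",250,130,130,95,6);b=crop("top",225,105,110,95,6)
cv2.imwrite("pics/c.png",cv2.resize(np.vstack([a[:, :660],b]),None,fx=.52,fy=.52) if 0 else np.hstack([cv2.resize(a,(400,292)),cv2.resize(b,(400,345))[:292]]))
cv2.imwrite("pics/c_side.png",a);cv2.imwrite("pics/c_top.png",b)
X=[[*(e[:2]+hd*(x+.027)),e[2]+.0187] for x in(-.138,-.084,.08)]
F=lambda n,o:((p(n,X)-o+.5)*6-.5).round(1).tolist()
print("side",F("side",[250,130]),"top",F("top",[225,105]))
E
```

```text
clock: 6.8
eef_pos: [0.8089, 0.1202, 0.0675]
tcp_rot: [0.999, -0.05, 0.0, 0.0]
force: [0.2, 0.3, -2.1]
finger_gap: 0.0142
gripper_force: 58.5
[0.8089 0.1202 0.0675] 6.8
err shift [-0.0009 -0.0011  0.0012] spin -0.0012 | clock 6.8 psi -0.0993
side [[912.8, 321.2], [800.6, 325.2], [452.2, 337.9]] top [[277.3, -118.7], [267.1, -11.8], [235.7, 320.0]]
```

View pics/c_side.png

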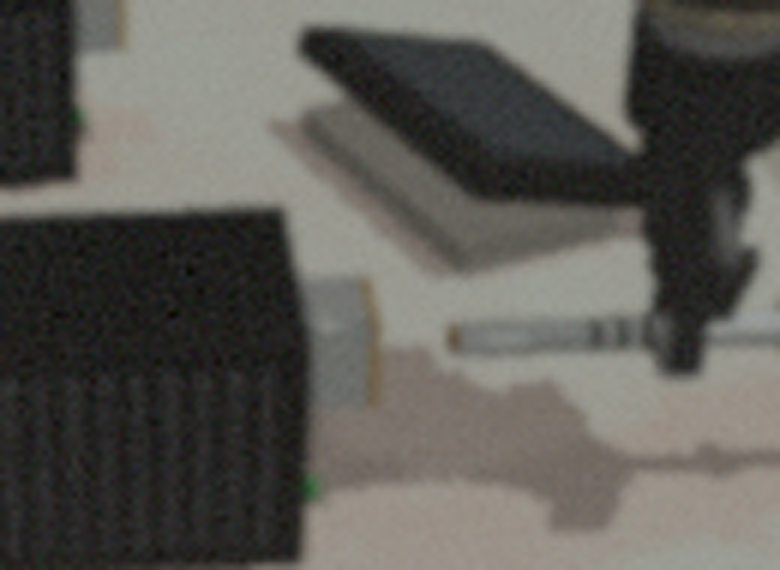

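View pics/c_top.png

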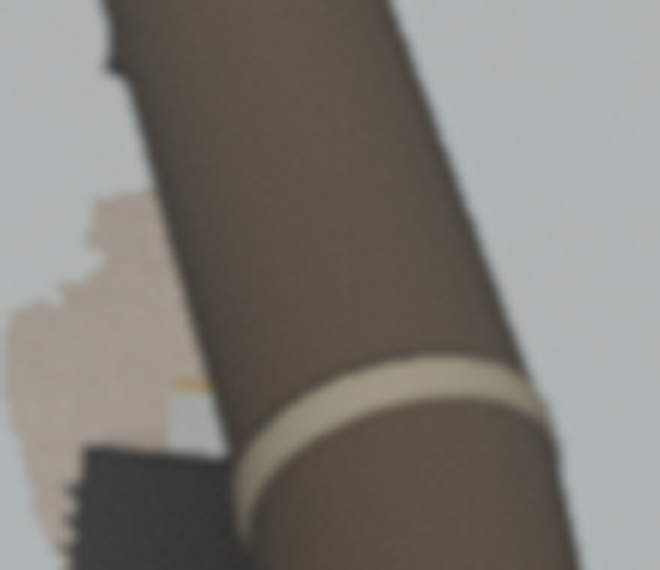

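```bash
python3 - <<'E'
from g import *
n=np.array([-hd[1],hd[0]])
F=lambda X:((p("side",X)-[250,130]+.5)*6-.5).round(1).tolist()
# n: housing +y (side camera near?)
for d in(0,.001): print([F([[*(Mo+n*a+n*d),z]])[0] for a,z in((-.022,.107),(.022,.107),(.022,.063))])
s=ctrl.sense();e=np.array(s["eef_pos"]);print("tip lateral",(e[:2]-Mo)@n,"n",n)
E
```

```text
[[370.2, 275.7], [383.2, 327.2], [378.5, 408.3]]
[[370.5, 276.8], [383.5, 328.4], [378.8, 409.5]]
tip lateral 0.0006528837843649513 n [-0.09793542 -0.99519277]
```

```bash
python3 - <<'E'
from h import *
f=np.mean([ctrl.camera("side").astype(float) for _ in range(6)],0)
r,g,b=f[...,0],f[...,1],f[...,2]
sub=(r-b)[172:202,303:320]
for i,row in enumerate(sub): print(172+i,np.round(row).astype(int).tolist())
E
```

```text
172 [9, 8, 10, 8, 8, 8, 8, 10, 9, 9, 9, 9, 8, 10, 12, 14, 16]
173 [9, 10, 8, 8, 8, 7, 8, 8, 10, 10, 8, 9, 8, 9, 10, 13, 14]
174 [8, 9, 9, 8, 8, 7, 8, 9, 9, 9, 10, 9, 9, 9, 9, 10, 11]
175 [8, 8, 8, 8, 8, 8, 8, 12, 13, 11, 10, 10, 10, 10, 10, 10, 10]
176 [6, 6, 4, 4, 5, 5, 12, 21, 23, 15, 11, 10, 10, 11, 11, 10, 10]
177 [3, 2, 3, 3, 3, 4, 12, 26, 30, 19, 10, 10, 10, 10, 11, 11, 10]
178 [2, 4, 3, 3, 2, 4, 8, 22, 30, 18, 12, 10, 9, 9, 9, 9, 10]
179 [3, 2, 2, 2, 3, 2, 8, 20, 31, 21, 14, 9, 8, 8, 9, 9, 9]
180 [4, 3, 3, 2, 3, 3, 6, 16, 29, 26, 14, 9, 9, 9, 9, 9, 9]
181 [2, 2, 2, 3, 2, 3, 4, 11, 29, 30, 18, 10, 9, 9, 9, 10, 9]
182 [3, 3, 2, 2, 1, 3, 2, 8, 23, 31, 20, 11, 10, 9, 9, 9, 8]
183 [2, 2, 3, 2, 2, 2, 4, 6, 21, 31, 21, 11, 8, 8, 9, 8, 9]
184 [2, 3, 2, 2, 2, 3, 1, 6, 18, 32, 26, 14, 8, 6, 7, 8, 8]
185 [3, 2, 2, 2, 2, 2, 2, 5, 17, 29, 25, 13, 9, 8, 8, 8, 9]
186 [2, 2, 2, 3, 3, 1, 2, 6, 18, 28, 21, 13, 10, 10, 10, 10, 11]
187 [2, 3, 2, 2, 1, 3, 2, 7, 19, 28, 20, 13, 12, 13, 13, 12, 13]
188 [3, 2, 2, 1, 2, 2, 2, 6, 20, 31, 25, 17, 15, 16, 15, 14, 14]
189 [2, 3, 2, 2, 3, 2, 2, 7, 21, 34, 27, 18, 17, 16, 16, 16, 17]
190 [1, 2, 4, 3, 3, 3, 2, 6, 22, 34, 27, 19, 16, 16, 16, 16, 16]
191 [2, 2, 2, 2, 3, 2, 2, 7, 24, 34, 27, 19, 16, 16, 15, 17, 16]
192 [3, 3, 1, 3, 2, 3, 2, 8, 25, 35, 26, 20, 16, 16, 16, 17, 17]
193 [2, 2, 1, 2, 2, 3, 3, 8, 25, 36, 26, 19, 17, 17, 16, 16, 16]
194 [3, 3, 3, 2, 3, 2, 2, 8, 26, 37, 27, 19, 17, 17, 17, 16, 16]
195 [1, 2, 3, 3, 3, 2, 2, 10, 27, 36, 27, 18, 17, 17, 16, 17, 16]
196 [3, 4, 2, 4, 3, 3, 4, 10, 26, 34, 26, 18, 17, 16, 17, 17, 16]
197 [4, 6, 6, 7, 7, 8, 7, 12, 23, 29, 23, 18, 16, 16, 16, 16, 16]
198 [11, 11, 11, 12, 13, 12, 12, 14, 20, 22, 18, 17, 17, 16, 16, 16, 17]
199 [14, 14, 14, 15, 16, 16, 15, 15, 17, 18, 16, 16, 16, 17, 17, 16, 18]
200 [16, 16, 17, 16, 17, 17, 16, 17, 16, 16, 17, 17, 17, 17, 17, 16, 17]
201 [16, 16, 17, 16, 17, 17, 16, 16, 16, 16, 16, 17, 17, 15, 17, 17, 16]
```

The predicted brass edges match the picture within 0.3 px (rows 175.7, 184.3, 197.8), so the alignment is good. I trim the small offset and enter slowly.

```bash
python3 -m creep '[[255,-0.008,-0.0011,0.0006,0],[255,-0.016,-0.0011,0.0006,0],[255,-0.022,-0.0011,0.0006,0],[255,-0.027,-0.0011,0.0006,0],[255,-0.031,-0.0011,0.0006,0],[255,-0.035,-0.0011,0.0006,0],[255,-0.038,-0.0011,0.0006,0],[255,-0.041,-0.0011,0.0006,0],[255,-0.044,-0.0011,0.0006,0],[255,-0.047,-0.0011,0.0006,0],[255,-0.05,-0.0011,0.0006,0]]'
python3 -c "
from g import *
go(forpush(.06,-.027),hy,.085)"
```

```text
clock: 8.57
eef_pos: [0.7588, 0.1272, 0.0664]
tcp_rot: [0.999, -0.049, 0.0, 0.0]
force: [-1.1, -0.1, -2.9]
finger_gap: 0.014
gripper_force: 58.5
 shift [-0.0453  0.001   0.0001] spin -0.0002 | clock 8.57 psi -0.0983
```

```bash
python3 -m creep '[[255,-0.003,0.0003,0,0],[255,-0.006,0.0005,0,0],[255,-0.009,0.0005,0,0],[255,-0.012,0.0005,0,0],[255,-0.015,0.0005,0,0],[255,-0.018,0.0005,0,0],[255,-0.021,0.0005,0,0],[255,-0.024,0.0005,0,0]]'
python3 -c "
from g import *
go(forpush(.06,-.027),hy,.085)"
```

```text
clock: 9.57
eef_pos: [0.738, 0.1287, 0.0678]
tcp_rot: [0.999, -0.05, 0.003, -0.0]
force: [8.2, -0.1, -3.5]
finger_gap: 0.0141
gripper_force: 58.4
 shift [-0.0245  0.0004  0.0013] spin -0.001 | clock 9.57 psi -0.099
```

```bash
python3 -m creep '[[255,-0.004,0,0.0005,0],[255,-0.008,0,0.0005,0],[255,-0.012,0,0.0005,0],[255,-0.016,0,0.0005,0],[255,-0.02,0,0.0005,0],[255,-0.024,0,0.0005,0],[255,-0.028,0,0.0005,0],[255,-0.032,0,0.0005,0],[255,-0.036,0,0.0005,0],[255,-0.039,0,0.0005,0],[255,-0.039,0,0.0005,0],[255,-0.039,0,0.0005,0]]'
python3 - <<'E'
from g import *
go(forpush(.075,-.027),hy,.085); e=ctrl.sense()["eef_pos"]
f=np.mean([ctrl.camera("side").astype(float) for _ in range(4)],0)
cv2.imwrite("pics/d.png",cv2.resize(f[140:225,290:420,::-1].astype(np.uint8),None,fx=6,fy=6,interpolation=cv2.INTER_CUBIC))
X=[[*(np.array(e[:2])+hd*(x+.027)),.085] for x in(-.138,-.084)]
print(((p("side",X)-[290,140]+.5)*6-.5).round(1).tolist())
E
```

```text
clock: 11.08
eef_pos: [0.6989, 0.1327, 0.0672]
tcp_rot: [0.999, -0.049, 0.003, -0.0]
force: [6.7, -0.4, -2.6]
finger_gap: 0.0142
gripper_force: 58.4
 shift [-0.0002  0.0006  0.0009] spin -0.0009 | clock 11.07 psi -0.099
[[440.3, 269.7], [325.7, 273.9]]
```

View pics/d.png

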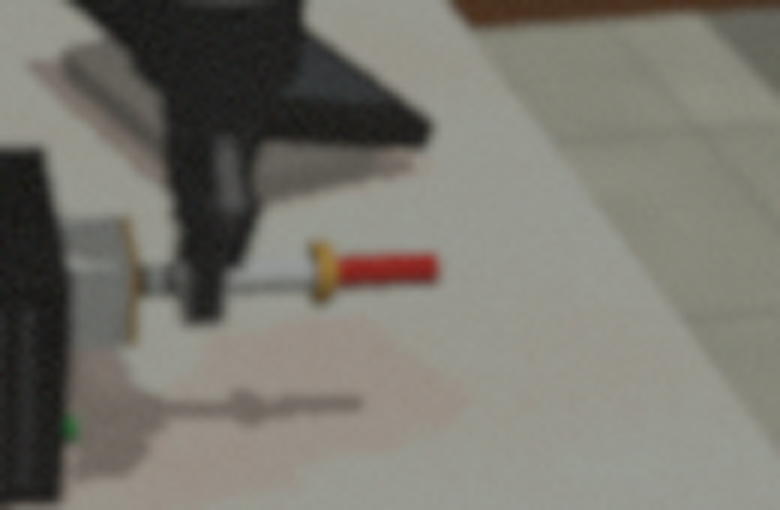

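The rod hasn't slipped: handle end at (438,267), collar at (325,271), tip about 75 mm in. I open, slide straight back over the collar (the open fingers clear it), and stop at the handle.

```bash
python3 -m creep '[[180,0,0,0,0],[120,0,0,0,0],[60,0,0,0,0],[0,0,0,0,0],[0,0,0,0,0],[0,0,0,0,0],[0,0,0,0,0]]'
python3 - <<'E'
from g import *
go(forpush(.075,-.113),hy,.084); s=ctrl.sense(); e=s["eef_pos"]
f=np.mean([ctrl.camera("side").astype(float) for _ in range(4)],0)
m=(f[...,0]>1.6*f[...,1])&(f[...,0]>90); m[:160]=0; m[225:]=0; m[:,:300]=0; m[:,420:]=0
y,x=np.nonzero(m); print("handle px",x.min(),x.max(),y[x>x.max()-4].mean(),y[x<x.min()+4].mean())
for z in(.085,.080):print(z,p("side",[[*forpush(.075,q),z] for q in(-.138,-.088)]).round(1).tolist())
E
```

```text
clock: 12.15
eef_pos: [0.6962, 0.1329, 0.0659]
tcp_rot: [0.999, -0.049, -0.0, 0.0]
force: [0.1, 1.2, 0.6]
finger_gap: 0.085
gripper_force: 0.0
 shift [0.0885 0.0005 0.0006] spin -0.0001 | clock 12.15 psi -0.0982
handle px 346 362 186.4 186.4
0.085 [[362.9, 184.6], [345.3, 185.3]]
0.08 [[362.7, 186.1], [345.1, 186.8]]
```

```bash
python3 -m creep '[[0,0.015,0,0,0],[0,0.035,0,0.001,0],[0,0.055,0,0.002,0],[0,0.075,0,0.002,0],[0,0.086,0,0.002,0],[0,0.0885,0,0.002,0],[0,0.0885,0,0.002,0],[100,0.0885,0,0.002,0],[160,0.0885,0,0.002,0],[255,0.0885,0,0.002,0],[255,0.0885,0,0.002,0],[255,0.0885,0,0.002,0],[255,0.0885,0,0.002,0],[255,0.0885,0,0.002,0]]' 70
python3 - <<'E'
from g import *
go(forpush(.075,-.113),hy,.085); s=ctrl.sense()
f=np.mean([ctrl.camera("side").astype(float) for _ in range(4)],0)
cv2.imwrite("pics/e.png",cv2.resize(f[140:225,290:420,::-1].astype(np.uint8),None,fx=6,fy=6,interpolation=cv2.INTER_CUBIC))
E
```

```text
clock: 14.1
eef_pos: [0.7843, 0.1243, 0.064]
tcp_rot: [0.999, -0.049, 0.0, -0.0]
force: [-1.3, -0.0, 0.4]
finger_gap: 0.0135
gripper_force: 68.2
 shift [ 0.      0.0006 -0.0023] spin -0.0001 | clock 14.1 psi -0.0982
```

View pics/e.png

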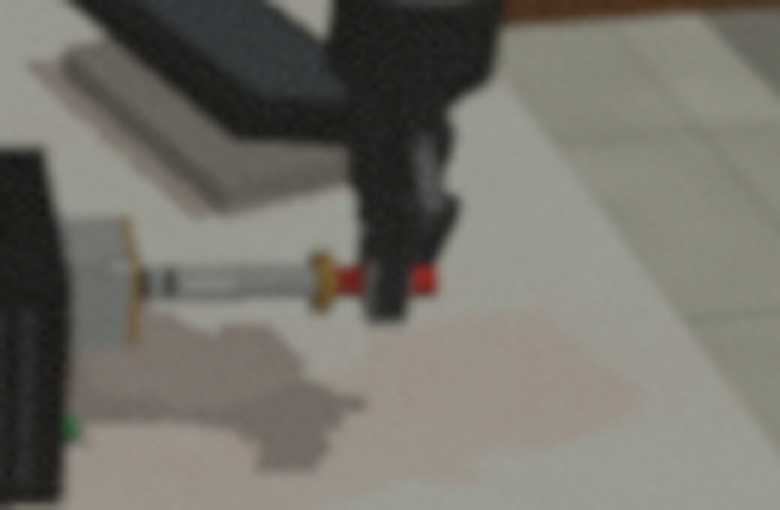

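The grip is mid-handle at (388,285), with the rod drooping slightly. I push steadily while raising about 2.5 mm to level it.

```bash
python3 -m creep '[[255,0,0,-0.0012,0],[255,0,0,-0.0025,0],[255,-0.003,0,-0.003,0],[255,-0.006,0,-0.003,0],[255,-0.01,0,-0.003,0],[255,-0.014,0,-0.003,0],[255,-0.018,0,-0.003,0],[255,-0.022,0,-0.003,0],[255,-0.026,0,-0.003,0],[255,-0.03,0,-0.003,0]]'
python3 -c "
from g import *
go(forpush(.16,-.113),hy,.085);print(ctrl.sense()['ft_torque'])"
```

```text
clock: 15.55
eef_pos: [0.7572, 0.1266, 0.0681]
tcp_rot: [0.999, -0.05, 0.003, -0.0]
force: [8.1, -0.5, -2.4]
finger_gap: 0.0136
gripper_force: 68.2
 shift [-0.0579  0.0003  0.0014] spin -0.0011 | clock 15.55 psi -0.0992
[-0.11155038 -1.86653332 -0.1589349 ]
```

```bash
python3 -m creep '[[255,-0.004,0,0.0005,0],[255,-0.008,0,0.001,0],[255,-0.012,0,0.001,0],[255,-0.016,0,0.001,0],[255,-0.02,0,0.001,0],[255,-0.024,0,0.001,0],[255,-0.028,0,0.001,0],[255,-0.032,0,0.001,0],[255,-0.036,0,0.001,0],[255,-0.04,0,0.001,0],[255,-0.043,0,0.001,0],[255,-0.046,0,0.001,0]]'
python3 -c "
from g import *
go(forpush(.16,-.113),hy,.085);print(ctrl.sense()['ft_torque'])"
```

```text
clock: 17.05
eef_pos: [0.7124, 0.1313, 0.0678]
tcp_rot: [0.999, -0.05, 0.004, -0.001]
force: [10.2, 0.4, -0.5]
finger_gap: 0.0139
gripper_force: 68.2
 shift [-0.0128  0.0005  0.0014] spin -0.0012 | clock 17.05 psi -0.0993
[-0.05054181 -2.08031599 -0.07834318]
```

12.8 mm remain by estimate, so I go slower with smaller steps.

```bash
python3 -m creep '[[255,-0.002,0,0,0],[255,-0.004,0,0,0],[255,-0.006,0,0,0],[255,-0.008,0,0,0],[255,-0.0095,0,0,0],[255,-0.0105,0,0,0],[255,-0.0105,0,0,0]]'
python3 -c "
from g import *
go(forpush(.16,-.113),hy,.085)"
```

```text
clock: 17.92
eef_pos: [0.702, 0.1324, 0.0679]
tcp_rot: [0.999, -0.05, 0.004, -0.001]
force: [8.6, -1.3, 0.7]
finger_gap: 0.0137
gripper_force: 68.2
 shift [-0.0024  0.0006  0.0016] spin -0.0011 | clock 17.93 psi -0.0992
```

```bash
python3 -m creep '[[255,-0.0007,0,0,0],[255,-0.0014,0,0,0],[255,-0.002,0,0,0],[255,-0.002,0,0,0]]'
python3 -m creep '[[255,-0.0005,0,0,0],[255,-0.001,0,0,0],[255,-0.001,0,0,0]]'
```

```text
clock: 18.42
eef_pos: [0.7007, 0.1325, 0.0679]
tcp_rot: [0.999, -0.05, 0.005, -0.001]
force: [10.9, 0.5, -1.1]
finger_gap: 0.0138
gripper_force: 68.2
clock: 18.8
eef_pos: [0.7007, 0.1325, 0.068]
tcp_rot: [0.999, -0.05, 0.006, -0.001]
force: [14.5, -0.8, -3.2]
finger_gap: 0.0136
gripper_force: 68.2
```

```bash
python3 -m creep '[[255,-0.0005,0,0,0],[255,-0.001,0,0,0],[255,-0.001,0,0,0]]'
```

```text
clock: 19.18
eef_pos: [0.7007, 0.1324, 0.0681]
tcp_rot: [0.999, -0.05, 0.007, -0.001]
force: [17.8, 0.4, -4.4]
finger_gap: 0.0139
gripper_force: 68.2
```

The rod has stopped advancing (x fixed at 0.7007) while force climbs. One more small step should reach about 22 N.

```bash
python3 -m creep '[[255,-0.0005,0,0,0],[255,-0.0012,0,0,0],[255,-0.0012,0,0,0],[255,-0.0012,0,0,0]]'
```

```text
clock: 19.68
eef_pos: [0.7007, 0.1323, 0.0685]
tcp_rot: [0.999, -0.05, 0.008, -0.001]
force: [22.2, -0.1, -6.7]
finger_gap: 0.0139
gripper_force: 68.2
```

```bash
python3 - <<'E'
from h import *
f=np.mean([ctrl.camera("side").astype(float) for _ in range(6)],0)
d=(f[...,0]-f[...,2])
for y in range(176,200,3): print(y,np.round(d[y,305:335]).astype(int).tolist())
E
```

```text
176 [5, 4, 5, 4, 10, 19, 22, 14, 10, 9, 9, 10, 11, 10, 6, 4, 1, 1, 2, 2, 4, 1, 0, 1, 3, 2, 0, 5, 7, 9]
179 [2, 2, 2, 2, 6, 19, 27, 18, 12, 9, 8, 9, 10, 8, 7, 5, 6, 2, 1, 4, 1, 1, -2, 2, 2, 2, 4, 5, 7, 6]
182 [2, 3, 2, 2, 2, 8, 24, 41, 44, 33, 19, 11, 10, 10, 8, 6, 4, 3, 1, 3, 2, 4, 2, 1, 5, 9, 13, 11, 9, 7]
185 [3, 2, 3, 2, 2, 5, 13, 35, 59, 69, 70, 70, 68, 69, 62, 41, 16, 6, 2, 2, 2, 5, 14, 40, 71, 95, 98, 73, 38, 16]
188 [2, 3, 2, 2, 2, 7, 18, 42, 59, 64, 58, 52, 47, 47, 42, 28, 12, 4, 4, 3, 0, 4, 12, 28, 38, 42, 44, 35, 22, 13]
191 [2, 1, 3, 2, 1, 7, 21, 40, 41, 28, 17, 11, 8, 10, 8, 8, 6, 2, 2, 2, 1, 1, 5, 8, 9, 10, 10, 9, 8, 8]
194 [3, 2, 2, 1, 4, 8, 23, 28, 17, 9, 8, 8, 9, 8, 9, 8, 9, 8, 8, 8, 10, 10, 11, 11, 11, 12, 11, 11, 10, 12]
197 [6, 7, 6, 7, 6, 9, 16, 18, 13, 9, 10, 9, 8, 8, 6, 8, 10, 10, 12, 14, 16, 17, 18, 18, 16, 16, 17, 18, 18, 18]
```

Brass meets brass with no silver gap (columns 311–319, rows 185–188), so the rod is home. I ease off part of the push, open, and lift clear.

```bash
python3 -m creep '[[255,0.001,0,0.0005,0],[255,0.0025,0,0.001,0],[255,0.0035,0,0.001,0],[180,0.0035,0,0.001,0],[120,0.0035,0,0.001,0],[60,0.0035,0,0.001,0],[0,0.0035,0,0.001,0],[0,0.0035,0,0.001,0],[0,0.0035,0,0.001,0],[0,0.0035,0,0,0],[0,0.0035,0,-0.02,0],[0,0.0035,0,-0.05,0],[0,0.0035,0,-0.08,0],[0,0.0035,0,-0.11,0],[0,0.0035,0,-0.11,0],[0,0.0035,0,-0.11,0]]'
python3 - <<'E'
from h import *
s=ctrl.sense();print(s["force"],s["gripper_force"])
f=np.mean([ctrl.camera("side").astype(float) for _ in range(6)],0)
d=(f[...,0]-f[...,2])
for y in range(182,192,3): print(y,np.round(d[y,305:335]).astype(int).tolist())
E
```

```text
clock: 21.98
eef_pos: [0.6964, 0.1329, 0.1764]
tcp_rot: [0.999, -0.049, 0.0, -0.0]
force: [0.1, -0.5, -0.5]
finger_gap: 0.0859
gripper_force: 0.0
[ 0.10231169 -0.51159456 -0.47028596] 0.0
182 [2, 2, 2, 2, 3, 7, 23, 48, 59, 51, 30, 16, 12, 11, 9, 10, 10, 10, 12, 12, 12, 12, 12, 14, 14, 16, 14, 13, 9, 7]
185 [2, 2, 2, 3, 2, 4, 14, 40, 73, 86, 94, 95, 97, 98, 100, 100, 100, 102, 103, 100, 101, 104, 104, 103, 103, 102, 100, 72, 36, 16]
188 [2, 2, 3, 2, 2, 6, 20, 44, 66, 73, 71, 61, 57, 54, 55, 53, 53, 52, 52, 52, 49, 47, 44, 43, 41, 42, 42, 35, 20, 13]
191 [2, 2, 1, 2, 2, 7, 20, 39, 38, 28, 18, 10, 10, 9, 11, 10, 10, 9, 10, 10, 9, 9, 9, 11, 10, 11, 9, 10, 8, 8]
```

The collar is still on the seat (handle end unchanged at column 332) and the gripper is clear, so I hand the job in.

```bash
python3 -c "
from plant import ctrl
print(ctrl.finish_job())"
```

```text
the job is handed in; nothing more can be done
None
```

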